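Offer a square tube to its stub at root gap for tack welding

TASK

Get the joint ready for tacking. First press the cap of the anti-spatter spray can right down and let it spring back up; then take the upright square tube that matches the stub in the welding fixture, carry it over the clamps and stops without knocking them, and hold it upright in line with the stub, faces flush, with an open root gap of about 5 mm between them. Finish holding it there, still, with neither the tube nor the gripper touching the fixture, and leave everything else on the bench where it is.

Things in the scene. Friction and masses are not known exactly. Their poses are not given: they have to be found in the camera images.
- tube_mid (a point): Centre (half-way up, on the axis) of the loose square tube: bare steel, hollow, 40 x 40 mm outside, 4 mm wall, 110 mm long, open at both ends, about 0.45 kg, standing upright on the bench among other cut pieces. Its z axis runs up the tube, x and y are square to its flat faces; the top end is 55 mm above this point.
- tube_foot (a point): Centre of the tube's lower end, 55 mm below tube_mid, same axes.
- tube: The same square tube as a whole; origin at the centre of its lower end, same axes as tube_mid.
- stub_top (a point): Centre of the upper end of the fixed stub, 82 mm above the bench: a 40 x 40 mm square tube, 4 mm wall, standing 60 mm out of a 120 mm square plate. z is up, x and y are square to the stub's faces. The loose tube belongs above it, end to end; a quarter turn makes no difference.
- fixture: The welding fixture, fixed to the bench: a 240 x 240 x 12 mm base with the 120 mm plate and stub at its centre; origin under the stub at bench level, axes as stub_top. Stop brackets stand against the plate on its +x and -y sides (70 mm long, faces 60 mm from the stub's axis, tops 87 mm above the bench, 115 mm out at most); low toggle clamps hold the plate from the -x and +y sides (tops 62 mm above the bench, handles reaching 205 mm from the stub's axis).
- cap_top (a point): Centre of the top of the spray can's white press cap (25 mm across, 16 mm high), 160 mm above the bench when up; it moves down with the cap. z is up; the nozzle points along -x, roughly at the stub.
- cap (a joint): Travel of the sprung cap: 0 up, 0.006 m right down against its stop. The spring pushes back with about 1.6 N at the start and 6.4 N right down, and lifts the cap again when it is let go.
- spray: The aerosol can in its holder, fixed to the bench between the fixture and the cut pieces: can 53 mm across, 136 mm to the top of its metal dome, on a 100 x 85 mm holder base; origin at bench level under the can's axis.
- pipe: Not to be moved: a round steel pipe piece, 48 mm across, 100 mm tall, upright; origin under its centre.
- big_tube: Not to be moved: a larger, shorter square tube piece, 60 x 60 mm, 70 mm tall, upright; origin under its centre.
- tape: Not to be moved: a black tape measure, 68 x 42 x 61 mm; origin under its centre.
- hammer: Not to be moved: a chipping hammer lying flat, 265 mm long, 135 mm across its head, 26 mm high; origin on the bench about the middle of its length.
- brush: Not to be moved: a wire brush with a wooden back, 265 mm long, 35 mm high; origin on the bench about the middle of its length.
- magnet: Not to be moved: a flat arrow-shaped welding magnet, 107 x 75 x 17 mm; origin on the bench under its square part.
- discs: Not to be moved: a stack of three grinding discs, 115 mm across, 30 mm high; origin under its centre.
Not all that is in view belongs to the job. Leave any blue or purple look-alike of the spray alone.

How it is judged:
By the outcome, as a careful person would: the job done as asked, in the order asked, and still so for the second after the job is handed in, while the arm keeps its last pose, push and grip.
It also fails if it takes over 64 s, if anything falls off the work surface, if the arm or the gripper's body presses on something with over 40 N, if the wrist force passes 120 N, or if a joint passes its speed limit or range.

ROBOT

A 7-joint arm with a two-finger parallel gripper is mounted at the origin on the work surface. World frame = base frame: x ahead of the robot, y to its left, z up, the work surface at z = 0. Lengths are in m, angles in rad, forces in N, time in s.
With the tool pointing down it reaches from about 0.35 to 0.9 m from the base axis. Payload 8.1 kg.
Tool frame: the origin (TCP) lies where the fingers leave the gripper's body, on its centre line; the fingertips stand 66 mm ahead of it and the grasp point (between the pads) lies 47 mm ahead of it (arm.tip_reach is the distance from the TCP to the fingertips, in m); z points along the fingers, y is the direction in which the jaws open and shut (so a half turn about z gives the same grasp; the last joint's range is limited). The gripper opens to 92 mm and grips with 3 to 60 N. Pads are 19 mm wide; open, the fingers measure 130 mm over their backs; the gripper's body (75 mm by 190 mm) begins 47 mm behind the grasp point.
Start: joints at [-1.237, 0.434, 0.025, 1.573, -0.012, 1.134, -0.075], TCP at [0.264, 0.566, 0.292] pointing down, gripper open.
Joint ranges: [-2.62, 2.62], [-0.44, 2.09], [-1.27, 1.32], [0.08, 2.57], [-1.32, 4.46], [0.12, 2], [-2.74, 2.74]. Speed limits (rad/s): [2.22, 2.22, 3.01, 3.01, 3.14, 3.14, 3.14].

INTERFACE

Orientations are given as a rotation vector (axis times angle).
In Python, from cell import arm gives the robot as it stands.
- The arm moves only by the tool carry_out, never from a script. Its argument "plan" is a list of rows, each a list of 5 numbers: the shift along the world's x, y, z in cm, then the turn about the world's z in rad, then the finger opening in cm, from 0 to 9.18. In form: [[tx, ty, tz, spin, fingers], ...]. A call has 1 to 20 rows; each row is the pose to reach, as a shift and turn from the pose measured when the call began; what a row does not reach only later rows make up. A row lasts 1/10 s, in which the tool goes at most 50 mm and 8.59 degrees, less where a joint would pass 70% of its speed; a pose out of reach is approached as far as the arm can. A call with a gripper value outside its range is refused whole. The fingers move at their own pace and stop on an object; "squeeze" is the grip in N (left out, the last holds). Time passes only in rows, so rows that repeat a pose let the fingers close. It gives the time, the measured TCP pose, the force and the opening at its end, in the units of the state.
- arm.observe(): the state, without advancing time (a new reading comes with each control period).
- arm.get_image(name): name is "side" or "top" or "wrist"; returns (picture, depth): 384x512x3 uint8, red, green, blue; 384x512 float32, m along the optical axis (not along the pixel's ray), 0 where there is no reading.
- arm.get_calibration(name): a dict with "intrinsics" (3x3 intrinsics, pixels), "rvec" (rotation vector, rad) and "tvec" (3), from world to camera coordinates, as OpenCV has them; the wrist camera has in their place "tool_from_camera" (4x4, takes a point from camera to tool coordinates, whose origin is the TCP and whose axes are the flange's). Camera axes: x right, y down, z forward; pixel columns grow to the right and rows downward; lengths in m; the calibration is good to about 2 mm. A picture is of the moment at which its call begins: read the wrist's pose just before it. get_calibration takes no time and is no camera call.
- arm.sign_off(): hands the job in, once; it reports no verdict.
The state is a dict: "clock": time; "joints": joint angles; "dq": joint speeds; "joint_efforts": joint torques, N m; "position": TCP position; "ee_rot": TCP orientation; "force": force on the tool from outside, world axes, zero at the start; "ft_torque": the same for the moment, N m; "width": opening from 0.0 (shut) to 1.0 (fully open).
Only numpy, scipy, OpenCV 4.12 (cv2) and the standard library are available. Lean on these libraries where they do the work, as an engineer would, in place of code of your own. Each camera call takes 0.05 s, during which the arm holds its last target. There are 200 camera calls.

## Working session

There is one attempt and no reset: what is moved stays moved. The work goes in short steps, Python scripts to look and compute and a tool call to move; the robot and the scene stay as the last step left them, time stands still between calls to the robot, and variables do not carry over. Pictures are saved under pics/ and viewed, about 8 in all and at most 12, crops included, and the job is handed in when it is done.

Besides the shell and the picture viewer there is one more tool, called after "Call:" as name([rows], argument=value, ...), one row to a line, values as JSON. carry_out: Moves the arm, as the interface text tells. Its arguments: {"type":"object","properties":{"plan":{"type":"array"},"squeeze":{"type":"number"}},"required":["plan"]}

```bash
mkdir -p pics; ls
cat > h.py <<'E'
import numpy as np, cv2
from cell import arm
from scipy.spatial.transform import Rotation as R
def grab(n):
    s=arm.observe(); im,d=arm.get_image(n); c=arm.get_calibration(n); K=np.array(c["intrinsics"],float)
    if n=="wrist":
        T=np.eye(4);T[:3,:3]=R.from_rotvec(s["ee_rot"]).as_matrix();T[:3,3]=s["position"];W=T@np.array(c["tool_from_camera"])
    else:
        M=np.eye(4);M[:3,:3]=R.from_rotvec(np.ravel(c["rvec"])).as_matrix();M[:3,3]=np.ravel(c["tvec"]);W=np.linalg.inv(M)
    v,u=np.mgrid[:d.shape[0],:d.shape[1]]
    P=np.stack([(u-K[0,2])/K[0,0]*d,(v-K[1,2])/K[1,1]*d,d],-1)@W[:3,:3].T+W[:3,3]
    P[d<=0]=np.nan
    return im,P,K,W
def save(n,im): cv2.imwrite("pics/"+n,im[...,::-1])
E
python3 - <<'E'
from h import *
s=arm.observe(); print({k:np.round(v,3) for k,v in s.items()}, arm.tip_reach)
for n in("top","side"):
    im,P,K,W=grab(n); save(n+"0.png",im); np.savez(n+"0.npz",im=im,P=P,K=K,W=W); print(n,K,W.round(3))
a=cv2.imread("pics/top0.png");b=cv2.imread("pics/side0.png")
cv2.imwrite("pics/t.png",cv2.resize(a,(800,600)))
E
```

```text
pics
{'clock': np.float64(0.0), 'joints': array([-1.237,  0.435,  0.025,  1.574, -0.012,  1.134, -0.075]), 'dq': array([ 0.002,  0.   , -0.001,  0.001, -0.001,  0.001,  0.   ]), 'joint_efforts': array([ 1.0000e-03, -6.6785e+01,  9.8600e-01, -3.1445e+01, -6.0000e-02,
        4.3000e-02,  0.0000e+00]), 'position': array([0.264, 0.566, 0.291]), 'ee_rot': array([-6.810e-01, -3.067e+00,  2.000e-03]), 'force': array([ 0.072, -0.16 ,  0.75 ]), 'ft_torque': array([-0.011, -0.011,  0.017]), 'width': np.float64(1.001)} 0.0655
top [[423.01110162   0.         253.26221247]
 [  0.         423.01110162 193.49477439]
 [  0.           0.           1.        ]] [[-1.000e-03 -9.970e-01  8.200e-02  4.320e-01]
 [-1.000e+00  2.000e-03  1.600e-02 -5.100e-02]
 [-1.600e-02 -8.200e-02 -9.970e-01  1.155e+00]
 [ 0.000e+00  0.000e+00  0.000e+00  1.000e+00]]
side [[380.75338567   0.         252.59632667]
 [  0.         380.75338567 191.21598227]
 [  0.           0.           1.        ]] [[ 0.92  -0.242  0.308  0.259]
 [-0.391 -0.524  0.757 -0.712]
 [-0.022 -0.817 -0.577  0.617]
 [ 0.     0.     0.     1.   ]]
```

View pics/t.png

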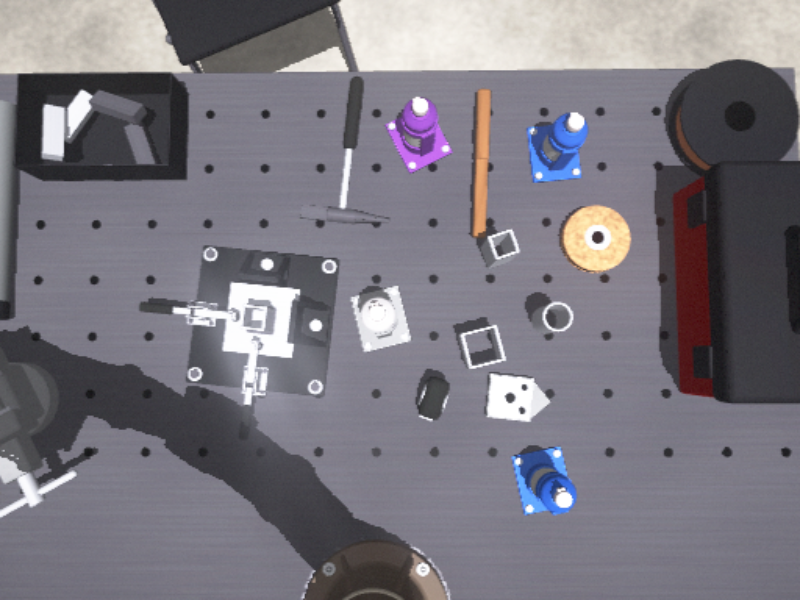

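View pics/side0.png

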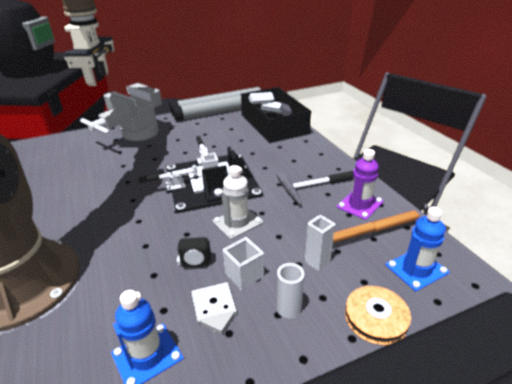

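Top view (800x600) shows three spray look-alikes: purple (418,130), blue (570,130) and blue (550,490). The grey/white can at (380,313) sits between the fixture and the cut pieces, so that is the one. Three pieces could be the tube: the small square one at (501,245), the larger, shorter square one at (481,345) and the round pipe at (553,317). The small square one fits. I'll measure it and confirm in a crop.

```bash
cat >> h.py <<'E'
def sel(P,c,r,zlo,zhi):
    m=(np.hypot(P[...,0]-c[0],P[...,1]-c[1])<r)&(P[...,2]>zlo)&(P[...,2]<zhi)
    return P[m]
def rect(Q,name=""):
    (c,wh,a)=cv2.minAreaRect((Q[:,:2]*1000).astype(np.float32)); 
    print(name,"n",len(Q),"c",np.round(c,1),"size",np.round(wh,1),"ang",round(a,1),"zmed",(np.median(Q[:,2])*1000).round(1)); return c,wh,a
E
python3 - <<'E'
from h import *
D={n:np.load(n+"0.npz") for n in("top","side")}
P=D["top"]["P"]; f=512/800
for k,(u,v) in dict(cap=(380,311),tube=(501,245),big=(481,345),pipe=(553,317),stub=(257,317),bench=(430,270)).items():
    p=P[int(v*f)-10:int(v*f)+11,int(u*f)-10:int(u*f)+11].reshape(-1,3); z=np.nanpercentile(p[:,2],97); q=p[p[:,2]>z-.006]
    print(k,"ztop",z.round(4),"c",q.mean(0).round(4))
    for n in D: 
        r=sel(D[n]["P"],q.mean(0),.045,z-.012,z+.01)
        if len(r)>5: rect(r,n)
a=D["top"]["im"][120:240,100:370,::-1]; b=D["side"]["im"][130:330,150:420,::-1]
cv2.imwrite("pics/c.png",np.hstack([cv2.resize(x,(400,int(400*x.shape[0]/x.shape[1])),interpolation=2)[:178*10] if 0 else cv2.resize(x,(400,300),interpolation=2) for x in(a,b)]))
E
```

```text
cap ztop 0.1612 c [ 0.4994 -0.0056  0.1591]
top n 96 c [500.   -4.4] size [26.9 23.4] ang 44.5 zmed 158.6
side n 84 c [502.9 -11. ] size [28.5 21.9] ang 26.9 zmed 157.5
tube ztop 0.1107 c [ 0.6127 -0.2042  0.1088]
top n 127 c [ 611.7 -205.5] size [40.4 41. ] ang 18.2 zmed 108.5
side n 262 c [ 612.6 -210.4] size [42.5 41.6] ang 17.4 zmed 106.5
big ztop 0.0706 c [ 0.4611 -0.1599  0.0691]
top n 117 c [ 449.3 -175.4] size [59.3 60.3] ang 13.8 zmed 68.7
side n 210 c [ 450.3 -178.2] size [59.1 60.1] ang 14.9 zmed 67.1
pipe ztop 0.1002 c [ 0.4968 -0.2859  0.0984]
top n 112 c [ 497.2 -291.4] size [46.6 45.1] ang 89.5 zmed 98.3
side n 309 c [ 496.8 -296.3] size [47.9 46.9] ang 66.5 zmed 96.4
stub ztop 0.0835 c [0.4967 0.1996 0.0813]
top n 119 c [496.8 199.5] size [41.2 39.7] ang 83.9 zmed 80.7
side n 115 c [498.3 195.9] size [48.6 39.8] ang 84.1 zmed 78.1
bench ztop 0.0034 c [ 5.854e-01 -9.210e-02  1.000e-04]
top n 833 c [585.1 -92. ] size [88.1 86.7] ang 89.9 zmed -0.9
side n 712 c [585.4 -92.5] size [86.7 88.8] ang 71.0 zmed -1.2
```

View pics/c.png

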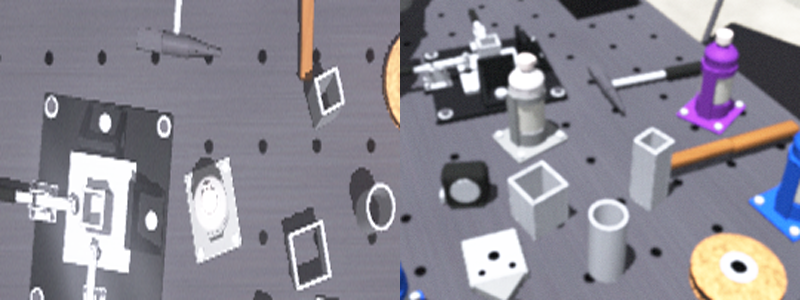

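The crop confirms it: the upright square piece next to the brush end is 40x40 and 110 mm high, so it matches the stub. The big one is 60 mm wide and 70 mm high. The can is the grey one with a white cap at (500,-6). I'll go above the cap with the fingers closed.

Call:
carry_out([
  [5,-8,1,-0.15,0],
  [9,-16,2,-0.3,0],
  [13,-24,2,-0.45,0],
  [17,-34,2,-0.6,0],
  [23.6,-57,2,-0.82,0],
  [23.6,-57,2,-0.82,0],
  [23.6,-57,2,-0.82,0],
  [23.6,-57,2,-0.82,0],
  [23.6,-57,2,-0.82,0],
  [23.6,-57,2,-0.82,0],
  [23.6,-57,2,-0.82,0],
  [23.6,-57,2,-0.82,0],
  [23.6,-57,2,-0.82,0],
  [23.6,-57,2,-0.82,0],
  [23.6,-57,2,-0.82,0],
  [23.6,-57,2,-0.82,0],
  [23.6,-57,2,-0.82,0],
], squeeze=20)

```text
clock: 1.8
position: [0.5, -0.0025, 0.3114]
ee_rot: [-1.843, -2.543, 0.002]
force: [0.6, 0.5, -1.1]
width: 0.006
```

Run:
```python
from h import *
im,P,K,W=grab("wrist"); save("w1.png",im); np.savez("w1.npz",P=P,im=im); s=arm.observe()
print(np.array(arm.get_calibration("wrist")["tool_from_camera"]).round(4)); print(s["joints"].round(2),s["position"],R.from_rotvec(s["ee_rot"]).as_matrix().round(3))
for z0 in(.165,.161,.158,.154): 
  q=sel(P,(.5,-.007),.05,z0-.006,z0); 
  if len(q)>5: rect(q,z0)
q=sel(P,(.5,-.007),.06,.13,.2); print(np.histogram(q[:,2],20))
```

```text
[[ 1.000e-04 -9.516e-01 -3.073e-01  8.230e-02]
 [ 1.000e+00 -0.000e+00  2.000e-04  4.000e-04]
 [-2.000e-04 -3.073e-01  9.516e-01 -9.130e-02]
 [ 0.000e+00  0.000e+00  0.000e+00  1.000e+00]]
[-0.51  0.22  0.5   1.87 -0.12  1.08  0.35] [ 0.5000373  -0.00273789  0.31144688] [[-0.311  0.95  -0.002]
 [ 0.95   0.311 -0.   ]
 [ 0.    -0.002 -1.   ]]
0.165 n 253 c [500.7  -8.5] size [21.5 21.9] ang 60.7 zmed 159.4
0.161 n 632 c [500.7  -8.6] size [23.5 24.4] ang 62.1 zmed 158.8
0.158 n 196 c [502.1  -6.3] size [28.4 21.3] ang 24.6 zmed 155.4
0.154 n 95 c [502.9  -3.3] size [13.7 28.9] ang 89.6 zmed 152.4
(array([193,  91, 144, 167,   7,   0,   0,   0,   4,  10,  17,  17,  15,
        21,  25,  57,  36,  51, 389, 165]), array([0.13000237, 0.13154077, 0.13307917, 0.13461756, 0.13615596,
       0.13769436, 0.13923275, 0.14077115, 0.14230955, 0.14384794,
       0.14538634, 0.14692474, 0.14846313, 0.15000153, 0.15153993,
       0.15307832, 0.15461672, 0.15615512, 0.15769351, 0.15923191,
       0.16077031]))
```

View pics/w1.png

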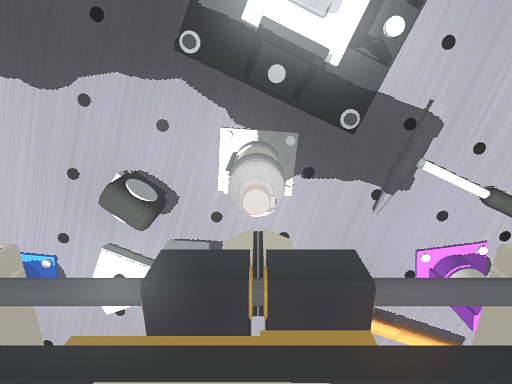

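Wrist view: the white cap is at pixel (258,200), which gives (500.7,-8.6), top at about 159.5 mm, 24 mm across. This matches the description. I'll move 6 mm in -y, descend, then press in small steps.

Call:
carry_out([
  [0.1,-0.6,-3,0,0],
  [0.1,-0.6,-6,0,0],
  [0.1,-0.6,-7.5,0,0],
  [0.1,-0.6,-8,0,0],
  [0.1,-0.6,-8.4,0,0],
  [0.1,-0.6,-8.8,0,0],
  [0.1,-0.6,-8.8,0,0],
])

```text
clock: 2.55
position: [0.5015, -0.0084, 0.2239]
ee_rot: [-1.843, -2.543, 0.0]
force: [-0.9, 1.8, 3.0]
width: 0.01
```

Call:
carry_out([
  [0,0,-0.2,0,0],
  [0,0,-0.4,0,0],
  [0,0,-0.5,0,0],
  [0,0,-0.5,0,0],
])

```text
clock: 2.95
position: [0.5016, -0.0084, 0.2197]
ee_rot: [-1.843, -2.543, -0.001]
force: [-4.0, -0.4, 11.2]
width: 0.005
```

Call:
carry_out([
  [0,0,-0.1,0,0],
  [0,0,-0.2,0,0],
  [0,0,-0.2,0,0],
])

```text
clock: 3.25
position: [0.5017, -0.0085, 0.2194]
ee_rot: [-1.844, -2.543, -0.004]
force: [-9.9, 0.5, 25.4]
width: 0.006
```

Position has stalled at 0.2194 while force rose to 25 N, so the cap is on its stop, fully down. I'll release it and go above the tube.

Call:
carry_out([
  [0,0,1,0,0],
  [0,0,4,0,0],
  [0,0,7,0,0],
  [2,-4,7,0,9],
  [4,-8,7,0,9],
  [7,-12,7,0,9],
  [9,-16,6.5,0,9],
  [11,-20,6,0,9],
  [11,-20,6,0,9],
  [11,-20,6,0,9],
  [11,-20,6,0,9],
])

```text
clock: 4.35
position: [0.6117, -0.2075, 0.2794]
ee_rot: [-1.842, -2.543, -0.005]
force: [1.1, 0.1, 0.5]
width: 0.652
```

Run:
```python
from h import *
im,P,K,W=grab("wrist"); save("w2.png",im); np.savez("w2.npz",P=P,im=im); s=arm.observe()
print(s["position"],s["width"],s["force"])
for lo,hi in((.1,.12),(.104,.114)): rect(sel(P,(.612,-.207),.05,lo,hi),"tube")
im,P,K,W=grab("top"); rect(sel(P,(.5,-.007),.04,.15,.17),"cap"); rect(sel(P,(.497,.2),.045,.07,.092),"stub")
q=sel(P,(.5,-.007),.04,.15,.17); print(np.percentile(q[:,2],[50,97]))
```

```text
[ 0.61172809 -0.20710871  0.27954576] 0.6965119588116738 [-0.4979986  -0.47031526  0.155267  ]
tube n 962 c [ 613.2 -209.5] size [40.  40.9] ang 18.9 zmed 108.7
tube n 849 c [ 613.2 -209.5] size [40.  40.9] ang 18.9 zmed 108.8
cap n 96 c [500.   -4.4] size [27.  23.4] ang 44.2 zmed 158.9
stub n 122 c [496.8 199.2] size [40.7 39.9] ang 83.5 zmed 80.8
[0.15894256 0.16276591]
```

View pics/w2.png

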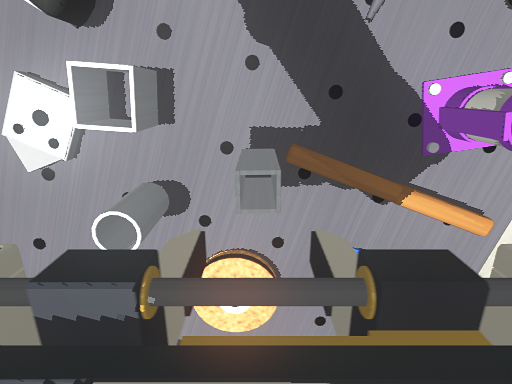

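Wrist view: the tube top is at pixel (258,190), which gives (613.2,-209.5), 40x41 mm, 18.9°. The brush end is beside it but only 35 mm high, below the fingertips. The cap has sprung back to 159 mm. Descending to grip.

Call:
carry_out([
  [0.1,-0.2,-2,0.01,9],
  [0.1,-0.2,-5,0.01,9],
  [0.1,-0.2,-8,0.01,9],
  [0.1,-0.2,-11,0.01,9],
  [0.1,-0.2,-13,0.01,9],
  [0.1,-0.2,-14.5,0.01,9],
  [0.1,-0.2,-15.1,0.01,9],
  [0.1,-0.2,-15.1,0.01,9],
  [0.1,-0.2,-15.1,0.01,7],
  [0.1,-0.2,-15.1,0.01,5],
  [0.1,-0.2,-15.1,0.01,4.5],
  [0.1,-0.2,-15.1,0.01,3],
  [0.1,-0.2,-15.1,0.01,3],
  [0.1,-0.2,-15.1,0.01,3],
  [0.1,-0.2,-15.1,0.01,3],
  [0.1,-0.2,-15.1,0.01,3],
  [0.1,-0.2,-15.1,0.01,3],
  [0.1,-0.2,-15.1,0.01,3],
], squeeze=45)

```text
clock: 6.25
position: [0.6127, -0.209, 0.1287]
ee_rot: [-1.829, -2.554, -0.005]
force: [-0.0, 0.3, 1.2]
width: 0.433
```

Call:
carry_out([
  [0,0,1,0,3],
  [0,0,4,0,3],
  [0,0,8,0,3],
  [0,0,12,0,3],
  [0,0,16,0,3],
  [0,0,20,0,3],
  [0,0,23,-0.05,3],
  [0,2,24,-0.1,3],
  [-1,6,24,-0.2,3],
  [-3,10,24,-0.3,3],
  [-5,15,24,-0.4,3],
  [-7,20,24,-0.43,3],
  [-9,25,24,-0.43,3],
  [-11,29,24,-0.43,3],
  [-11.4,31,24,-0.43,3],
  [-11.4,32,24,-0.43,3],
  [-11.4,32,24,-0.43,3],
  [-11.4,32,24,-0.43,3],
])

```text
clock: 8.05
position: [0.499, 0.1094, 0.3688]
ee_rot: [2.333, 2.103, 0.004]
force: [-0.5, -0.6, -4.5]
width: 0.436
```

Run:
```python
from h import *
im,P,K,W=grab("wrist"); save("w3.png",im); np.savez("w3.npz",P=P,im=im); s=arm.observe()
M=R.from_rotvec(s["ee_rot"]).as_matrix()
print(s["position"],s["width"]*91.8,s["force"],np.degrees(np.arctan2(M[1,1],M[0,1])),M[:,2])
for lo,hi in((.07,.09),(.076,.086)): rect(sel(P,(.4985,.1955),.04,lo,hi),"stub")
for n in("side","top"):
    i2,P,K,W=grab(n); save(n+"3.png",i2)
    q=sel(P,s["position"],.05,.2,.36); 
    for z in np.arange(.22,.36,.02):
        r=q[abs(q[:,2]-z)<.01]; 
        if len(r)>8: rect(r,n+" %.2f"%z)
```

```text
[0.49912585 0.10900053 0.36877226] 39.84099744921956 [ 4.86129673e-01 -4.81352553e-03 -5.42569301e+00] -5.9990539045628095 [ 0.00250322  0.0012134  -0.99999613]
stub n 529 c [498.6 196.2] size [39.8 39.9] ang 84.0 zmed 80.6
stub n 500 c [498.6 196.2] size [39.8 39.9] ang 84.0 zmed 80.7
side 0.24 n 83 c [489.4  98.6] size [27.1 54.4] ang 40.5 zmed 244.4
side 0.26 n 159 c [489.7  98.2] size [29.7 56.8] ang 40.9 zmed 259.9
side 0.28 n 162 c [499.3 105.4] size [41.3 39.7] ang 83.9 zmed 280.3
side 0.30 n 186 c [495.1  97.9] size [34.2 58.4] ang 52.7 zmed 301.4
side 0.32 n 277 c [494.8  95.8] size [27.2 75.4] ang 69.8 zmed 320.6
side 0.34 n 403 c [498.5 107.4] size [44.3 75.5] ang 85.9 zmed 341.8
top 0.24 n 15 c [496.4  92. ] size [ 1.  37.1] ang 84.6 zmed 246.0
top 0.26 n 29 c [496.4  91.9] size [ 0.9 38.4] ang 84.1 zmed 260.2
top 0.28 n 31 c [496.   92.1] size [ 0.9 38.8] ang 84.0 zmed 280.2
top 0.30 n 30 c [497.7  91.6] size [ 0.8 36.9] ang 84.1 zmed 299.5
top 0.32 n 11 c [496.8  91.9] size [ 0.4 36.3] ang 84.5 zmed 312.7
```

View pics/w3.png

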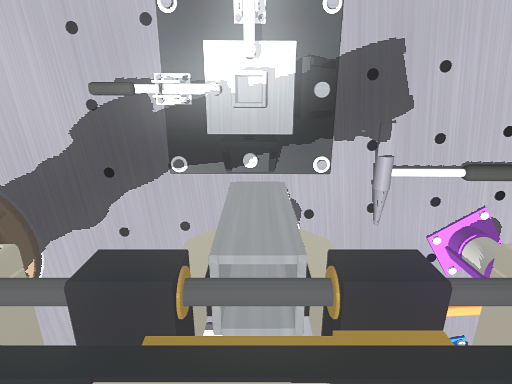

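Wrist view: the stub opening is at pixel (250,88), which gives (498.6,196.2), 40x40, 84.0°. The tube hangs at 84° in the grip. I'll move over the stub, leaving 25 mm, then measure again.

Run:
```python
from h import *
P=np.load("w3.npz")["P"]; p0=np.array([.49912,.10900])
y=np.array([np.sin(np.radians(84)),0]); yj=np.array([np.cos(np.radians(-6)),np.sin(np.radians(-6))]); xt=np.array([-yj[1],yj[0]])
d=P[...,:2]-p0; a=d@xt; b=d@yj
for z in np.arange(.24,.34,.02):
    m=(abs(P[...,2]-z)<.01)&(abs(b)<.03)&(a>.01)&(a<.03); 
    if m.sum()>5: print(z.round(2),m.sum(),"face",np.median(a[m]).round(4),"b",np.percentile(b[m],[1,99]).round(4))
m=(np.hypot(a,b)<.05)&(P[...,2]<.25)&(P[...,2]>.2); print(np.nanmin(P[m][:,2]) if m.any() else 0)
```

```text
0.24 234 face 0.02 b [-0.0185  0.0202]
0.26 514 face 0.02 b [-0.0186  0.02  ]
0.28 682 face 0.0201 b [-0.0186  0.0201]
0.3 1027 face 0.0201 b [-0.0265  0.0275]
0.32 1862 face 0.02 b [-0.0294  0.0294]
0.34 3731 face 0.0198 b [-0.0285  0.0291]
0.23805988410635737
```

Call:
carry_out([
  [0,2,0,0,3],
  [0,5,0,0,3],
  [0,7.5,0,0,3],
  [0,8.7,0,0,3],
  [0,8.7,-1,0,3],
  [0,8.7,-4,0,3],
  [0,8.7,-7,0,3],
  [0,8.7,-10,0,3],
  [0,8.7,-12,0,3],
  [0,8.7,-13.3,0,3],
  [0,8.7,-13.3,0,3],
  [0,8.7,-13.3,0,3],
  [0,8.7,-13.3,0,3],
])

```text
clock: 9.5
position: [0.4999, 0.196, 0.2369]
ee_rot: [2.335, 2.101, 0.008]
force: [0.7, -0.0, -5.9]
width: 0.435
```

Run:
```python
from h import *
s=arm.observe(); M=R.from_rotvec(s["ee_rot"]).as_matrix()
print(s["position"].round(4),s["width"]*91.8,np.degrees(np.arctan2(M[1,1],M[0,1])),M[:,2].round(4))
out=[]
for n,(u0,u1,v0,v1) in dict(wrist=(120,400,0,260),side=(140,280,90,210)).items():
    im,P,K,W=grab(n); np.savez(n+"4.npz",P=P,im=im,K=K,W=W); save(n+"4.png",im); out.append(cv2.resize(im[v0:v1,u0:u1],(400,400),interpolation=2))
save("c4.png",np.hstack(out))
```

```text
[0.4999 0.196  0.2369] 39.89487025066526 -6.041714337836655 [ 0.0044  0.0024 -1.    ]
```

View pics/c4.png

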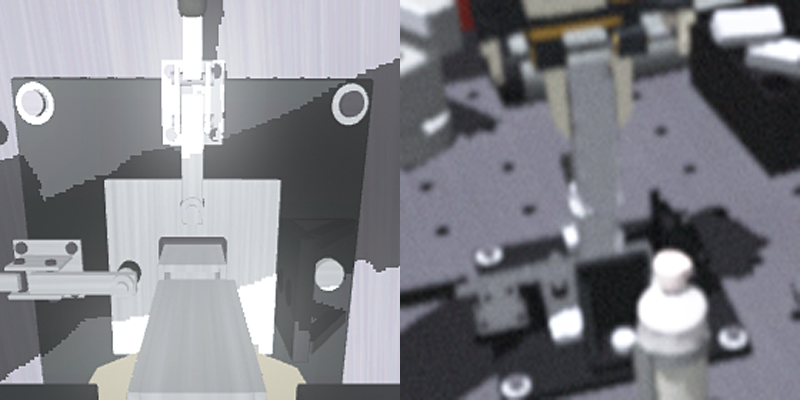

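Crops: left, the wrist camera shows the tube just over the stub, with the stub's face visible at about (193,260). Right, the side camera shows the tube upright over the stub. Next I'll compare the tube face with the stub face in the same frame.

Run:
```python
from h import *
p0=np.array([.4999,.1960]); yj=np.array([np.cos(np.radians(-6)),np.sin(np.radians(-6))]); xt=np.array([-yj[1],yj[0]])
for n in("wrist","side"):
    P=np.load(n+"4.npz")["P"]; d=P[...,:2]-p0; a=d@xt; b=d@yj; z=P[...,2]
    near=(np.hypot(a,b)<.035)
    print(n,"gap edges: foot z", np.nanmin(z[near&(z>.09)]).round(4), "stub top", np.nanmax(z[near&(z<.092)]).round(4))
    for lo,hi in((.03,.05),(.05,.065),(.065,.079),(.079,.092),(.104,.115),(.115,.125),(.125,.14),(.14,.16)):
        m=near&(z>lo)&(z<hi); s=1 if n=="wrist" else -1
        f=m&(s*a>.014)&(s*a<.026)
        if f.sum()>5: print(lo,hi,f.sum(),"face a",np.median(a[f]).round(4),"b range",np.percentile(b[f],[0.5,99.5]).round(4),"slope b-a deg",np.degrees(np.polyfit(b[f],a[f],1)[0]).round(2))
        g=m&(abs(b)>.014)&(abs(b)<.026)&(s*a<.019)
        if g.sum()>5: print("   side b",np.median(b[g]).round(4),g.sum())
    rect(P[near&(z<.09)&(z>.077)],"stub top")
```

```text
wrist gap edges: foot z 0.1056 stub top 0.0827
0.03 0.05 174 face a 0.0201 b range [-0.0209  0.0182] slope b-a deg -0.13
   side b -0.0174 13
0.05 0.065 172 face a 0.0201 b range [-0.0206  0.0182] slope b-a deg -0.0
   side b -0.0173 10
0.065 0.079 185 face a 0.0201 b range [-0.0205  0.018 ] slope b-a deg -0.3
   side b -0.0173 9
0.079 0.092 272 face a 0.0183 b range [-0.0211  0.0186] slope b-a deg -0.09
   side b -0.0161 94
0.104 0.115 157 face a 0.0197 b range [-0.0184  0.0208] slope b-a deg 0.13
0.115 0.125 230 face a 0.0198 b range [-0.0183  0.0205] slope b-a deg 0.11
0.125 0.14 409 face a 0.0198 b range [-0.0185  0.0207] slope b-a deg 0.05
0.14 0.16 700 face a 0.0198 b range [-0.0186  0.0206] slope b-a deg 0.14
stub top n 333 c [500.2 212.7] size [ 8.9 40. ] ang 86.1 zmed 80.8
side gap edges: foot z 0.1047 stub top 0.0829
0.05 0.065 21 face a -0.019 b range [-0.0206  0.0161] slope b-a deg -0.67
   side b -0.0211 9
0.065 0.079 63 face a -0.0201 b range [-0.0212  0.0186] slope b-a deg 1.28
   side b -0.0179 24
0.079 0.092 16 face a -0.0201 b range [-0.0192  0.0156] slope b-a deg -0.54
   side b -0.0151 20
0.104 0.115 41 face a -0.0204 b range [-0.0182  0.0203] slope b-a deg 1.27
   side b -0.0183 7
0.115 0.125 52 face a -0.0204 b range [-0.0188  0.021 ] slope b-a deg 0.48
   side b -0.0188 11
0.125 0.14 69 face a -0.02 b range [-0.0191  0.0196] slope b-a deg 0.72
   side b -0.0185 15
0.14 0.16 104 face a -0.0205 b range [-0.0188  0.0205] slope b-a deg -1.14
   side b -0.0188 19
stub top n 65 c [498. 194.] size [45.  40.1] ang 86.1 zmed 79.5
```

Call:
carry_out([
  [-0.24,0.05,0,0,3],
  [-0.24,0.05,-0.5,0,3],
  [-0.24,0.05,-1,0,3],
  [-0.24,0.05,-1.4,0,3],
  [-0.24,0.05,-1.6,0,3],
  [-0.24,0.05,-1.6,0,3],
  [-0.24,0.05,-1.6,0,3],
])

```text
clock: 10.3
position: [0.4974, 0.1967, 0.2207]
ee_rot: [2.334, 2.101, 0.007]
force: [-0.2, -0.4, -5.4]
width: 0.436
```

```bash
cat > m.py <<'E'
from h import *
import sys
tag=sys.argv[1]; s=arm.observe(); M=R.from_rotvec(s["ee_rot"]).as_matrix()
print(s["clock"],s["position"].round(4),s["force"].round(1),s["width"]*91.8,np.degrees(np.arctan2(M[1,1],M[0,1])).round(2),M[:,2].round(4))
p0=s["position"][:2]; yj=M[:2,1]; xt=M[:2,0]
out=[]
for n,(u0,u1,v0,v1) in dict(wrist=(200,310,120,230),side=(170,240,120,190)).items():
    im,P,K,W=grab(n); out.append(cv2.resize(im[v0:v1,u0:u1],(400,400),interpolation=2))
    d=P[...,:2]-p0; a=d@xt; b=d@yj; z=P[...,2]; sg=1 if n=="wrist" else -1
    f=(sg*a>.014)&(sg*a<.026)&(abs(b)<.026)
    for lo,hi in((.03,.06),(.06,.078),(.095,.115),(.115,.135),(.135,.15)):
        m=f&(z>lo)&(z<hi)
        if m.sum()>5: print(n,lo,hi,m.sum(),"a",np.median(a[m]).round(4),"b",np.percentile(b[m],[.5,99.5]).round(4))
    # z profile down the face's middle columns: gap shows as break
    vs,us=np.where(f&(z>.06)&(z<.13)); 
    for u in np.percentile(us,[30,50,70]).astype(int):
        print(" col",u,[(int(v),round(float(z[v,u])*1000,1),round(float(a[v,u])*1000,1)) for v in range(vs.min(),vs.max()+1) if .076<z[v,u]<.1])
save("c%s.png"%tag,np.hstack(out))
E
python3 m.py 5
```

```text
10.3 [0.4974 0.1967 0.2207] [-0.2 -0.4 -5.4] 40.01937972794078 -6.02 [ 0.0041  0.0024 -1.    ]
wrist 0.03 0.06 331 a 0.0197 b [-0.0183  0.0207]
wrist 0.06 0.078 279 a 0.0197 b [-0.0182  0.0209]
wrist 0.095 0.115 468 a 0.0197 b [-0.0186  0.0205]
wrist 0.115 0.135 617 a 0.0197 b [-0.0186  0.0206]
wrist 0.135 0.15 605 a 0.0198 b [-0.0185  0.0205]
 col 246 [(177, 80.4, 19.9), (178, 81.5, 19.4), (179, 81.4, 18.6), (180, 81.4, 17.8), (181, 80.6, 16.8), (182, 94.2, 19.9), (183, 95.6, 19.5), (184, 98.4, 19.6)]
 col 257 [(176, 76.7, 19.7), (177, 78.7, 19.5), (178, 80.8, 19.2), (179, 80.9, 18.5), (180, 80.8, 17.6), (181, 90.8, 19.7), (182, 93.8, 19.7), (183, 96.2, 19.7), (184, 99.6, 19.9)]
 col 268 [(176, 76.2, 19.6), (177, 81.0, 20.1), (178, 82.7, 19.8), (179, 82.5, 18.9), (180, 81.8, 17.9), (181, 90.3, 19.5), (182, 92.8, 19.4), (183, 96.1, 19.6), (184, 98.9, 19.7)]
side 0.06 0.078 78 a -0.0206 b [-0.0186  0.0197]
side 0.095 0.115 95 a -0.0201 b [-0.0189  0.0206]
side 0.115 0.135 94 a -0.0204 b [-0.019   0.0211]
side 0.135 0.15 80 a -0.0205 b [-0.0186  0.02  ]
 col 207 [(156, 95.1, -17.6), (157, 94.8, -22.5), (158, 91.3, -21.7), (161, 79.8, -18.2), (162, 76.2, -17.5), (168, 85.4, -63.6)]
 col 210 [(155, 97.7, -19.4), (156, 94.6, -19.4), (157, 91.8, -20.0), (161, 81.1, -23.1), (168, 86.1, -67.3)]
 col 212 [(155, 97.8, -21.3), (156, 94.9, -21.8), (157, 92.3, -22.6), (160, 80.1, -17.9), (161, 78.6, -20.6), (167, 84.9, -62.1), (168, 85.2, -67.6)]
```

View pics/c5.png

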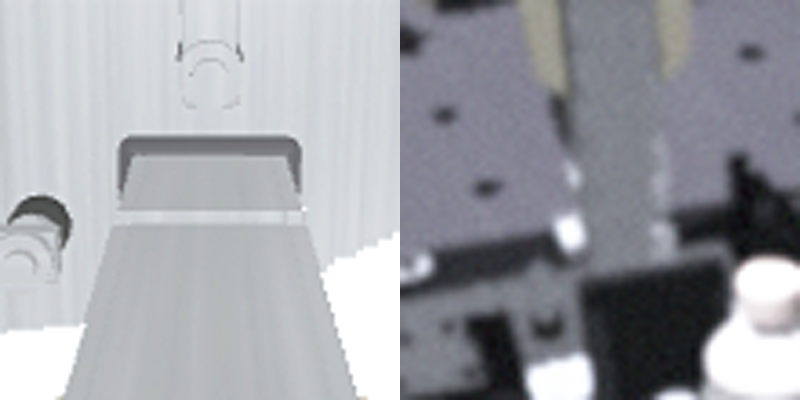

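Faces agree within about 0.3 mm in both axes. The foot is at about 91–92 mm, so the gap is about 9.5–10 mm. Lowering 4.5 mm.

Call:
carry_out([
  [0,0,-0.15,0,3],
  [0,0,-0.3,0,3],
  [0,0,-0.45,0,3],
  [0,0,-0.45,0,3],
  [0,0,-0.45,0,3],
  [0,0,-0.45,0,3],
])

```text
clock: 11.0
position: [0.4975, 0.1968, 0.2164]
ee_rot: [2.334, 2.101, 0.008]
force: [-0.1, 0.2, -4.6]
width: 0.434
```

```bash
python3 m.py 6
python3 - <<'E'
from h import *
a=np.load("top0.npz"); im,P,K,W=grab("top"); save("top6.png",im)
E
```

```text
11.0 [0.4975 0.1968 0.2164] [-0.1  0.2 -4.6] 39.83386608617455 -6.02 [ 0.0045  0.0027 -1.    ]
wrist 0.03 0.06 363 a 0.0196 b [-0.0183  0.0206]
wrist 0.06 0.078 275 a 0.0196 b [-0.0184  0.0206]
wrist 0.095 0.115 485 a 0.0197 b [-0.0184  0.0206]
wrist 0.115 0.135 663 a 0.0198 b [-0.0185  0.0206]
wrist 0.135 0.15 651 a 0.0198 b [-0.0185  0.0205]
 col 246 [(178, 78.0, 19.7), (179, 80.9, 19.7), (180, 80.9, 18.9), (181, 81.8, 18.4), (182, 90.2, 20.0), (183, 91.9, 19.7), (184, 94.0, 19.6), (185, 96.9, 19.7)]
 col 257 [(178, 77.9, 19.7), (179, 80.5, 19.6), (180, 83.1, 19.5), (181, 87.2, 19.9), (182, 90.6, 20.1), (183, 92.0, 19.8), (184, 95.2, 19.9), (185, 97.4, 19.8), (186, 99.1, 19.6)]
 col 268 [(178, 78.0, 19.7), (179, 80.6, 19.6), (180, 81.6, 19.1), (181, 86.7, 19.7), (182, 89.9, 19.9), (183, 92.2, 19.8), (184, 94.4, 19.7), (185, 96.7, 19.6), (186, 99.1, 19.6)]
side 0.06 0.078 78 a -0.0203 b [-0.0187  0.0199]
side 0.095 0.115 92 a -0.0207 b [-0.0187  0.0198]
side 0.115 0.135 99 a -0.0207 b [-0.0191  0.0207]
side 0.135 0.15 75 a -0.0203 b [-0.019  0.02 ]
 col 207 [(155, 98.3, -17.8), (156, 96.4, -19.8), (157, 93.6, -20.4), (158, 89.9, -19.5), (159, 87.6, -20.8), (161, 80.2, -19.0), (162, 77.6, -19.9), (168, 85.0, -63.0)]
 col 210 [(155, 97.4, -18.9), (156, 95.0, -20.1), (157, 92.4, -21.0), (158, 88.5, -19.8), (161, 78.8, -19.3), (162, 76.4, -20.6), (168, 85.9, -67.1)]
 col 213 [(154, 99.4, -19.7), (155, 97.2, -21.2), (156, 92.7, -19.0), (157, 90.2, -20.0), (158, 88.6, -22.6), (160, 83.7, -25.0), (161, 77.1, -19.1), (167, 86.4, -65.6), (168, 84.1, -66.9)]
```

View pics/c6.png

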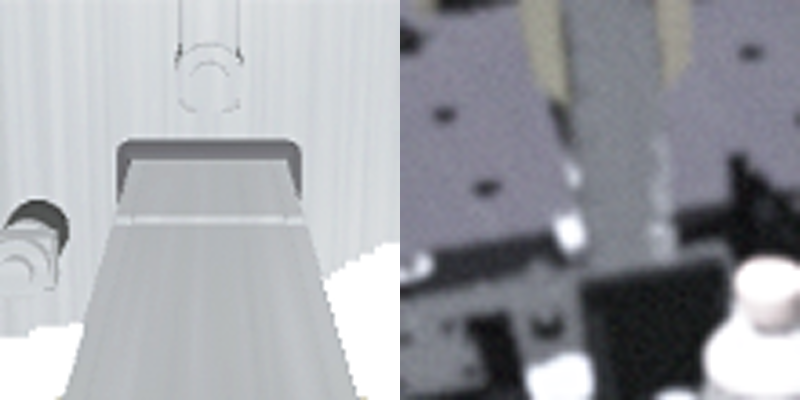

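View pics/top6.png

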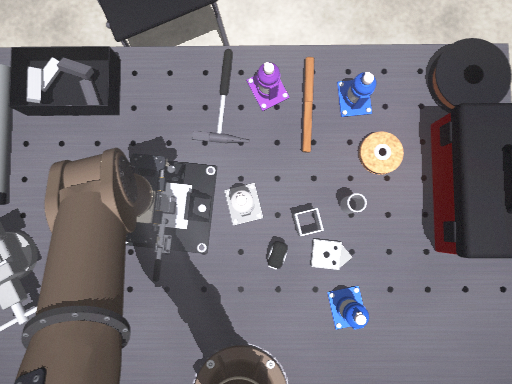

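The crops show the tube faces continuing the stub faces, with a thin open gap at (210,218). The top view shows the other pieces where they were. Handing in.

Run:
```python
from h import *
s=arm.observe(); print(s["dq"].round(3),s["position"],s["force"]); print(arm.sign_off())
```

```text
[-0.001 -0.    -0.     0.     0.    -0.001  0.   ] [0.49749169 0.19674473 0.21643595] [ 0.13326243 -0.36649886 -5.3274685 ]
the job is handed in; nothing more can be done
None
```

I pressed the cap fully down and let it spring back. I then carried the 40 mm square tube over the fixture and finished holding it above the stub. The job is handed in at about 11 s of the 64 s allowed.

- **Cap:** it stalled on its stop with the wrist reading about 25 N, then measured back up at about 159 mm.
- **Alignment:** tube and stub faces agree to about 0.3 mm in the wrist view, with yaw within about 0.2°. The side camera agrees to about 0.5 mm. The tool is tilted by about 0.3°.
- **Root gap:** about 5.5 mm. The arm's height reading gives 5.7 mm; the camera puts it at about 4.5 to 5.7 mm, limited by its roughly 2.5 mm pixels.
- **Holding:** the wrist force is about 5 N, which is just the tube's weight, so nothing is touching the fixture. The arm is still.
- **Rest of the bench:** nothing else looks moved in the last top view. I checked this by eye only, and the arm hides most of the fixture there.
- **Disagreement:** the fixed cameras differed from each other by 4 to 5 mm in y, so I used the wrist camera to place the tube over the stub.

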